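# Flush the water purifier: tray under the tap, then hold the service key turned

## Task

Get the water purifier ready and flush it: first slide the drip tray along the counter, never lifting it, until it lies centred and square on the rubber mat right under the purifier's spout, and let go of it. Then take the key with the square bow (not the one with the round knob) from the stand, push it fully home into the key switch on the counter, working it past the sticky pins, turn it a quarter turn clockwise to its stop and keep holding it there against the return spring: the program finishes while the gripper still holds the key turned. Leave the spare key and everything else on the counter where it is.

Things in the scene. Friction and masses are not known exactly. Their poses are not given: they have to be found in the camera images.
- purifier: White water purifier, fixed. ORIGIN: on the counter exactly below the spout = centre of the grey rubber mat (144 mm square, flat, no step, sides along x and y), where the tray's origin must end, tray x along purifier x. Body 220 dia, 360 tall, its axis 185 mm behind the origin (+x), its front 75 mm behind; the tap points to -x.
- spout (a point): Lower end of the purifier's spout, 160 mm above the counter over the purifier's origin: an 18 mm dia steel pipe, from which the tap's pipe runs back to the body at 205 mm height.
- tray: Loose steel drip tray, about 350 g: square plate 120 x 120 x 8 mm (rim and ribs are only seen). Origin: centre of its underside, z up. Along its -x a tongue 50 mm wide reaches to x = -105 mm and carries the grip tab. It must end with the tab away from the purifier's body (tray +x along purifier +x). Slides on the counter with friction about 0.6.
- tab (a point): Middle of the tray's upright grip tab, 26 mm above the counter, at x = -90 mm, y = 0 of the tray, axes as the tray's. The tab is 12 mm thick along x, 44 mm wide along y, its top 44 mm above the counter.
- lock: Key switch: fixed grey box, aluminium top, 110 (x) x 90 (y) x 70 mm high; origin: centre of its underside, z up. The keyhole is in the middle of the top. Below the 6 mm top plate is the sprung barrel, with a slot like the keyhole; two sticky sprung pins stand into it 13 to 18 mm below the top and yield to a push of some 4 to 20 N, more easily with small wiggles.
- keyhole (a point): Centre of the keyhole at the top surface of the key switch, 70 mm above the counter: a slot 20 mm along the box's x, 8 mm across, with a 1.5 mm chamfer. Axes as the box's. With the key home, the key's origin is 24 mm below this point and its x lies along the slot (either way round).
- barrel (a joint): Angle of the lock barrel, rad: 0 = its slot exactly under the keyhole; grows clockwise seen from above; stop at 1.571. At rest it stands anywhere from -0.14 to 0.14; the key's rounded tip lines it up. A spring pulls it back with 0.07 N m per rad (friction 0.03 N m), so it swings back if let go. Turns only when the key is within 3 mm of home; once turned, the key cannot be pulled out.
- stand: White fixed key stand, 60 (x) x 150 (y) x 34 mm high, origin at the centre of its underside. Two slots at y = +45 and -45 mm, each 20 mm along x, 8 mm across, 26 mm deep, hold the two keys upright, the bows along the stand's x; which key is in which slot varies.
- key: Service key with the SQUARE bow: loose, steel, 74 mm long, about 70 g, upright in the stand. Origin: tip, z up to the bow, x along the width. Bit 18 (x) x 6 mm (y), tip rounded, to z = 15 mm; stem 7 dia; collar 26 dia at z 24 to 28, rests on the stand and lands on the switch when home; neck 10 dia. Same turned half round. Lift straight up 30 mm to clear the stand.
- bow (a point): Centre of the key's bow, 56 mm above the key's origin, axes as the key's: a flat plate 36 mm wide (x) x 10 mm thick (y) x 36 mm high (z).
- spare_key: Spare key with a ROUND knob for a bow (upright cylinder 32 mm dia, z 38 to 62), otherwise the same as the service key, in the other slot of the stand; to be left there. Origin at its tip.
- bottle_a: sizes in mm: clear water bottle, 64 dia x 210 tall; loose, a bystander to be left alone; origin at the centre of its underside
- bottle_b: sizes in mm: second clear water bottle, 64 dia x 210 tall; loose, a bystander to be left alone; origin at the centre of its underside
- mug: sizes in mm: white mug, 80 dia x 90 tall, handle towards its +y; loose, a bystander to be left alone; origin at the centre of its underside
- cartridge: sizes in mm: white filter cartridge, standing, 62 dia x 120 tall; loose, a bystander to be left alone; origin at the centre of its underside
- soap: sizes in mm: green jar with white lid, 60 dia x 130 tall; loose, a bystander to be left alone; origin at the centre of its underside
- wrench: sizes in mm: steel wrench lying flat along its x, about 180 long; loose, a bystander to be left alone; origin at the centre of its underside
- scrubber: sizes in mm: wooden scrubbing brush lying bristles down, 150 x 55 x 38 tall, long side along its x; loose, a bystander to be left alone; origin at the centre of its underside
Not all that is in view belongs to the job. There is more than one size of the tray; the job needs the largest.

How it is judged:
On the way, in this order (a step that is already met when the one before it is completed fails the run):
1. the drip tray lies centred and square under the spout, and is let go (horizontal distance between tray and purifier below 0.015 m and angle between the x axis of tray and the x axis of purifier, either way round below 0.2 rad and angle between tray's own z axis and vertical below 0.06 rad and height (world z) of tray below 0.005 m and contact force between each of the arm, the fingers and tray below 0.3 N), for 0.2 s.
2. the square-bowed key is fully home in the key switch, not yet turned (z of key in the frame of lock below 0.0505 m and horizontal distance between key and keyhole below 0.004 m and angle between key's own z axis and vertical below 0.15 rad and value of joint barrel below 0.4 rad), for 0.1 s.
3. the key is turned a quarter clockwise and held (z of key in the frame of lock below 0.0505 m and horizontal distance between key and keyhole below 0.004 m and angle between key's own z axis and vertical below 0.15 rad and value of joint barrel above 1.35 rad and contact force between the fingers and key above 1 N), for 0.5 s.
At the end, for the whole second after the job is handed in: Key in the keyhole (within 4 mm), upright, home within 4.5 mm, barrel held beyond 1.35 rad (stop 1.571) by the gripper still touching the key; tray flat, untouched, within 15 mm of the point below the spout and 0.2 rad of square (all of step 1 and all of step 3); the arm keeps its last pose, push and grip.
It fails at once if the tray is lifted or tipped off the counter (more than 12 mm or 0.2 rad) (height (world z) of tray above 0.012 m or angle between tray's own z axis and vertical above 0.2 rad).
It fails at once if the spare key is taken or knocked out of the stand (distance of spare_key from where it was at the start of the episode above 0.015 m).
It fails at once if a bystander is shoved (more than 30 mm) or knocked over (distance of any of bottle_a, bottle_b, mug, cartridge, soap, wrench, scrubber from where it was at the start of the episode above 0.03 m or angle between any of bottle_a, bottle_b, mug, cartridge, soap, wrench, scrubber's own z axis and vertical above 0.5 rad).
It also fails if it takes over 58 s, if anything falls off the work surface, if the arm or the gripper's body presses on something with over 40 N, if the wrist force passes 120 N, or if a joint passes its speed limit or range.

## Robot

A 6-joint arm with a two-finger parallel gripper is mounted at the origin on the work surface. World frame = base frame: x ahead of the robot, y to its left, z up, the work surface at z = 0. Lengths are in m, angles in rad, forces in N, time in s.
With the tool pointing down it reaches from about 0.375 to 0.9 m from the base axis. Payload 3.1 kg.
Tool frame: the origin (TCP) lies between the finger pads; the fingertips stand 17 mm ahead of it and the grasp point (between the pads) lies 2 mm behind it; z points along the fingers, y is the line along which they close (so a half turn about z gives the same grasp; the last joint's range is limited). The gripper opens to 85 mm and grips with 20 to 120 N. Pads are 22 mm wide; open, the fingers measure 114 mm over their backs; the gripper's body (76 mm by 85 mm) begins 54 mm behind the grasp point. The pads swing forward as they close: fully open they stand 13 mm farther back than shut.
Start: joints at [0.993, 0.527, 1.433, -0, 1.181, -0.178], TCP at [0.243, 0.576, 0.248] pointing down, gripper open.
Joint ranges: [-3.08, 3.08], [-0.75, 2.2], [0.22, 2.44], [-1.43, 4.57], [0, 2.65], [-2.85, 2.85]. Speed limits (rad/s): [2.79, 2.79, 3.14, 3.14, 3.14, 3.14].

## Interface

Orientations are given as a unit quaternion [x, y, z, w].
In Python, from station import sense, vision, order gives the robot as it stands.
- The arm moves only by the shell command python3 -m crank 'ROWS' [OPENING] [FORCE]. ROWS is JSON, a list of rows, each an object with "dp": the shift along the world's x, y, z in units of 30 mm (1.0 is 30 mm), a list of three; "angular": the turn, a rotation vector about the world's x, y, z in degrees, a list of three. In form: [{"dp": [dx, dy, dz], "angular": [ax, ay, az]}, ...]. A call has 1 to 20 rows; each row shifts and turns the commanded pose from where the row before left it; what a row does not reach is not made up. A row lasts 1/10 s, in which the tool goes at most 50 mm and 8.59 degrees, less where a joint would pass 70% of its speed; a pose out of reach is approached as far as the arm can. A call is refused whole if a number of a shift passes 1 or a number of a turn 8.59, either way. A call with a gripper value outside its range is refused whole. OPENING is the closure, from 0 (fully open) to 1 (shut), set as the call begins (- or left out, the last holds). The fingers move at their own pace and stop on an object; FORCE is the grip in N (left out, the last holds). Time passes only in rows, so rows that do not move let the fingers close. It gives the time, the measured TCP pose, the force, the opening and the grip force at its end, in the units of the state.
- sense(): the state, without advancing time (a new reading comes with each control period).
- vision.snapshot(name): name is "side" or "top" or "wrist"; returns a dict with "image" (400x640x3 uint8, blue, green, red), "range_z" (400x640 float32, m along the optical axis (not along the pixel's ray), 0 where there is no reading), "mtx" (3x3 intrinsics, pixels), "pose" (4x4, takes a point from camera to world coordinates); the wrist camera has in their place "mount" (4x4, takes a point from camera to tool coordinates, whose origin is the TCP and whose axes are the flange's). Camera axes: x right, y down, z forward; pixel columns grow to the right and rows downward; lengths in m; the calibration is good to about 2 mm. A picture is of the moment at which its call begins: read the wrist's pose just before it.
- order.sign_off(): hands the job in; it is judged then, once.
The state is a dict: "t": time; "q": joint angles; "qd": joint speeds; "tau": joint torques, N m; "tcp_pos": TCP position; "tool_rot": TCP orientation; "force": force on the tool from outside, world axes, zero at the start; "ft_torque": the same for the moment, N m; "finger_gap": opening from 0.0 (shut) to 1.0 (fully open); "gripper_force": force on a finger pad.
Only numpy, scipy, OpenCV 4.12 (cv2) and the standard library are available. Lean on these libraries where they do the work, as an engineer would, in place of code of your own. Each camera call takes 0.05 s, during which the arm holds its last target. There are 200 camera calls.

## Working session

There is one attempt and no reset: what is moved stays moved. The work goes in short steps, Python scripts to look and compute and a shell command to move; the robot and the scene stay as the last step left them, time stands still between calls to the robot, and variables do not carry over. Pictures are saved under pics/ and viewed, at most 11 in all, crops included, and the job is handed in when it is done.

```bash
mkdir -p pics; ls; python3 - <<'E'
from station import sense, vision
import cv2, numpy as np
s=sense(); print(s['t'],s['tcp_pos'],s['tool_rot'],s['finger_gap'])
for n in ('top','side'):
    r=vision.snapshot(n); cv2.imwrite(f'pics/{n}0.png',r['image']); np.savez(f'{n}0.npz',**{k:r[k] for k in('image','range_z','mtx','pose')})
    print(n,r['mtx'].round(1).tolist(),r['pose'].round(3).tolist())
E
```

```text
pics
0.0 [0.24287841 0.57516242 0.24733127] [ 1.98578833e-01  9.80084332e-01 -9.94820999e-04 -3.98551049e-04] 0.9971205486848782
top [[486.2, 0.0, 323.1], [0.0, 486.2, 207.2], [0.0, 0.0, 1.0]] [[0.013, -0.993, 0.119, 0.36], [-1.0, -0.014, -0.003, 0.015], [0.005, -0.118, -0.993, 1.523], [0.0, 0.0, 0.0, 1.0]]
side [[474.4, 0.0, 328.4], [0.0, 474.4, 200.9], [0.0, 0.0, 1.0]] [[0.998, -0.038, 0.058, 0.455], [-0.069, -0.569, 0.819, -1.0], [0.002, -0.821, -0.571, 0.838], [0.0, 0.0, 0.0, 1.0]]
```

View pics/top0.png

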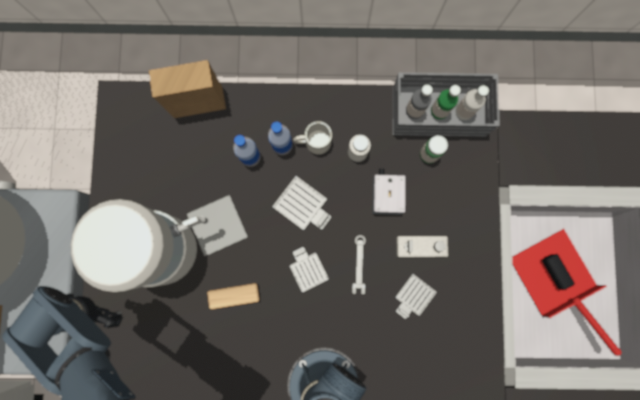

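View pics/side0.png

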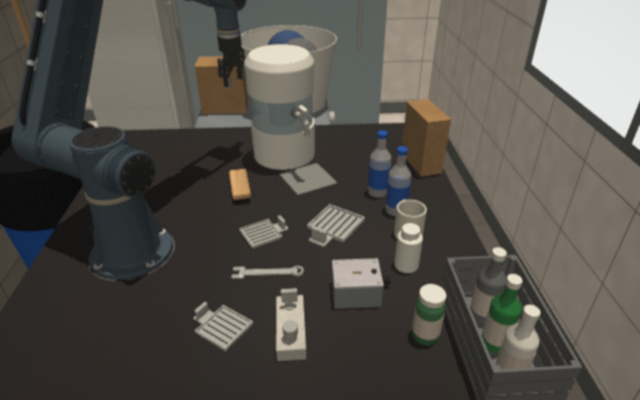

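Top view: the largest tray is at (300,203), with its tab at (320,218). The mat is at (217,226), the purifier body is on the left, and the lock is at (390,195). The stand is at (423,246), with the square bow in its left slot (408,246) and the round knob in the right one (438,246). The side view agrees.

```bash
cat > h.py <<'E'
import numpy as np, cv2
from scipy.spatial.transform import Rotation as R
def cast(px,K,T,z):
    px=np.atleast_2d(np.float64(px)); d=np.c_[(px-K[[0,1],2])/K[[0,1],[0,1]],np.ones(len(px))]@T[:3,:3].T
    return T[:3,3]+d*((z-T[2,3])/d[:,2])[:,None]
def cloud(rz,K,T):
    v,u=np.mgrid[:rz.shape[0],:rz.shape[1]]
    p=np.dstack([(u-K[0,2])/K[0,0]*rz,(v-K[1,2])/K[1,1]*rz,rz])
    return p@T[:3,:3].T+T[:3,3]
def rect(m):
    c=max(cv2.findContours(m.astype(np.uint8),cv2.RETR_EXTERNAL,cv2.CHAIN_APPROX_NONE)[0],key=cv2.contourArea)
    return c[:,0,:]
E
python3 - <<'E'
from h import *
d=np.load('top0.npz');im,rz,K,T=[d[k] for k in('image','range_z','mtx','pose')]
P=cloud(rz,K,T); g=im.max(2)
def fit(name,box,z,thr,hm=None):
    x0,y0,x1,y1=box; m=np.zeros(g.shape,bool); m[y0:y1,x0:x1]=g[y0:y1,x0:x1]>thr
    if hm: m&=(P[...,2]>hm[0])&(P[...,2]<hm[1])
    c=rect(m); w=cast(c,K,T,z)[:,:2]
    (cx,cy),(a,b),an=cv2.minAreaRect((w*1000).astype(np.float32)); print(name,round(cx),round(cy),'size',round(a),round(b),'ang',round(an,1),'h',np.percentile(P[...,2][m],[5,50,95]).round(3))
fit('mat',(183,190,252,260),0,90,(-.02,.02))
fit('tray',(268,170,336,235),.008,90)
fit('lock',(370,172,410,218),.07,110,(.05,.09))
fit('stand',(394,232,452,262),.034,110,(.015,.045))
for n,b in(('left',(394,232,423,262)),('right',(424,232,452,262))):
    x0,y0,x1,y1=b; p=P[y0:y1,x0:x1].reshape(-1,3); q=p[(p[:,2]>.052)]; print(n,q.mean(0).round(4),q[:,2].max(),len(q),np.ptp(q,0).round(3))
p=P[150:350,40:180].reshape(-1,3);q=p[p[:,2]>.3];print('body',q.mean(0),q.max(0),q.min(0))
p=P[180:260,180:330].reshape(-1,3);q=p[(p[:,2]>.17)&(p[:,2]<.26)];print('tap',q.min(0),q.max(0),len(q))
# crops
vis=np.hstack([cv2.resize(im[165:275,175:340],None,fx=4,fy=4,interpolation=2)[:, :],])
cv2.imwrite('pics/c1.png',vis)
E
```

```text
mat 478 350 size 153 167 ang 25.2 h [-0.005  0.     0.006]
tray 542 67 size 175 131 ang 53.9 h [-0.002  0.008  0.017]
lock 577 -188 size 90 111 ang 89.6 h [0.063 0.069 0.074]
stand 421 -294 size 58 153 ang 0.8 h [0.027 0.033 0.038]
left [ 0.4171 -0.233   0.1656] 1.5231808690875712 65 [0.078 0.27  1.468]
right [ 0.4208 -0.3321  0.0978] 1.5231808690875712 103 [0.077 0.37  1.47 ]
body [0.34834403 0.49504976 0.42746094] [0.51289217 0.63698751 1.52318087] [0.18419724 0.01499241 0.30012849]
tap [0.43877599 0.33338884 0.17021095] [0.48671413 0.39816102 0.24964523] 223
```

View pics/c1.png

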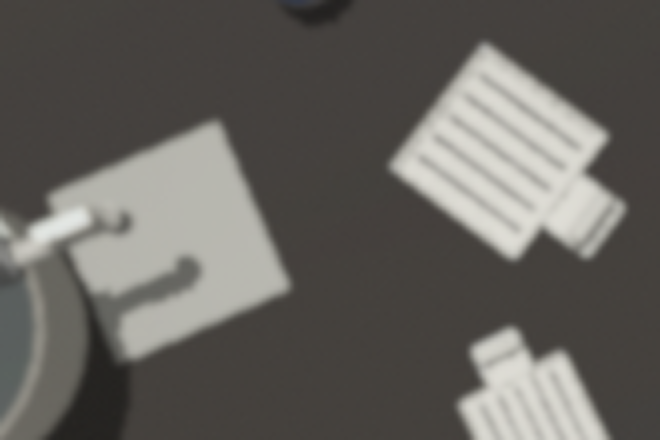

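The crop shows the mat corners at about (218,120), (291,290), (125,362) and (48,193). The tray plate corners are at (485,42), (608,135), (515,262) and (389,167), with the tab end at the lower right, at (605,233).

```bash
python3 - <<'E'
from h import *
from station import sense
d=np.load('top0.npz');im,rz,K,T=[d[k] for k in('image','range_z','mtx','pose')]
P=cloud(rz,K,T)
f=lambda a:np.array([175-.375,165-.375])+np.array(a)/4
A=lambda v:round(np.degrees(np.arctan2(v[1],v[0])),1)
m=cast(f([(218,120),(291,290),(125,362),(48,193)]),K,T,0)[:,:2]
print('mat',m.mean(0),[np.linalg.norm(m[i]-m[i-1]).round(3) for i in range(4)],'ang',A(m[3]-m[0]),A(m[2]-m[1]))
t=cast(f([(485,42),(608,135),(515,262),(389,167)]),K,T,.008)[:,:2]
c=t.mean(0);print('tray',c,[np.linalg.norm(t[i]-t[i-1]).round(3) for i in range(4)],A(t[0]-t[1]),A(t[3]-t[2]))
a=np.radians((A(t[0]-t[1])+A(t[3]-t[2]))/2);print('tab',c-.09*np.array([np.cos(a),np.sin(a)]))
ok=(P[...,2]>.3)&(P[...,2]<.45); ok[:,180:]=0; ok[:150]=0; ok[290:]=0
w=P[ok&(P[...,2]>.35)&(P[...,2]<.37)]; print('bodytop',np.median(w,0),w.min(0),w.max(0))
for n,b in(('left',(394,232,423,262)),('right',(424,232,452,262))):
    x0,y0,x1,y1=b; p=P[y0:y1,x0:x1].reshape(-1,3); q=p[(p[:,2]>.052)&(p[:,2]<.1)]; print(n,np.median(q,0).round(4),q[:,2].max(),len(q),np.ptp(q,0).round(3))
cv2.imwrite('pics/c2.png',cv2.resize(im[165:275,360:460],None,fx=5,fy=5,interpolation=2))
E
```

```text
mat [0.48179817 0.34160929] [np.float64(0.144), np.float64(0.147), np.float64(0.14), np.float64(0.147)] ang 114.5 114.4
tray [0.55516147 0.08474129] [np.float64(0.124), np.float64(0.122), np.float64(0.124), np.float64(0.124)] 53.4 53.8
tab [0.50175377 0.01230085]
bodytop [0.40079977 0.50200831 0.3654228 ] [0.29759183 0.40202026 0.35001145] [0.50813176 0.61218729 0.36999656]
left [ 0.4202 -0.2483  0.08  ] 0.0908727095396773 61 [0.035 0.011 0.035]
right [ 0.4216 -0.3388  0.0706] 0.0784682810744386 101 [0.03  0.031 0.025]
```

View pics/c2.png

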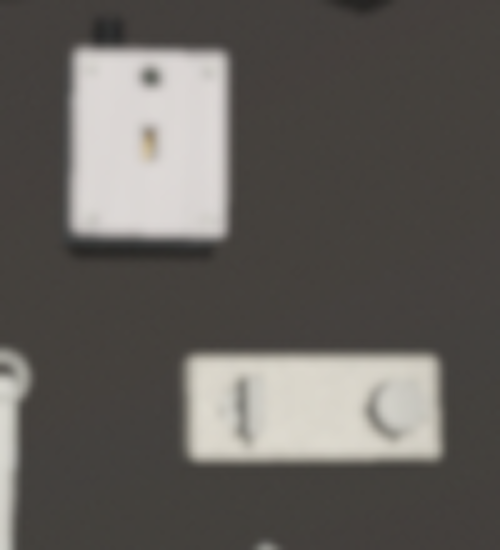

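The key stands at about (0.420, -0.249) with its bow along x, and the lock slot is also along x. I'll move around the purifier to above the tab.

```bash
python3 -m crank '[{"dp":[-0.5,-1,0],"angular":[0,0,0]},{"dp":[-0.5,-1,0],"angular":[0,0,0]},{"dp":[-0.5,-1,0],"angular":[0,0,0]},{"dp":[0,-1,0],"angular":[0,0,0]},{"dp":[0,-1,0],"angular":[0,0,0]},{"dp":[0,-1,0],"angular":[0,0,0]},{"dp":[0.7,-0.9,0],"angular":[0,0,0]},{"dp":[0.7,-0.9,0],"angular":[0,0,0]},{"dp":[0.7,-0.9,0],"angular":[0,0,0]},{"dp":[0.7,-0.9,0],"angular":[0,0,0]},{"dp":[0.9,-0.9,0],"angular":[0,0,0]},{"dp":[0.9,-0.9,0],"angular":[0,0,0]},{"dp":[0.9,-0.9,0],"angular":[0,0,0]},{"dp":[0.9,-0.9,0],"angular":[0,0,0]},{"dp":[0.62,-0.93,-0.6],"angular":[0,0,-2.25]},{"dp":[0.62,-0.93,-0.6],"angular":[0,0,-2.25]},{"dp":[0.62,-0.93,-0.6],"angular":[0,0,-2.25]},{"dp":[0.62,-0.93,-0.6],"angular":[0,0,-2.25]},{"dp":[0.62,-0.93,-0.6],"angular":[0,0,-2.25]},{"dp":[0.62,-0.93,-0.6],"angular":[0,0,-2.25]}]' 0
cat >> h.py <<'E'
def wrist(tag,crop=None):
    from station import sense,vision
    s=sense(); r=vision.snapshot('wrist'); T=np.eye(4); T[:3,:3]=R.from_quat(s['tool_rot']).as_matrix(); T[:3,3]=s['tcp_pos']
    T=T@r['mount']; np.savez(tag+'.npz',image=r['image'],range_z=r['range_z'],mtx=r['mtx'],pose=T); cv2.imwrite(f'pics/{tag}.png',r['image'])
    y=R.from_quat(s['tool_rot']).as_matrix()[:,1]; print(s['t'],s['tcp_pos'].round(4),'yaw',np.degrees(np.arctan2(y[1],y[0])).round(1))
    return r['image'],r['range_z'],r['mtx'],T
E
python3 -c "
from h import *
im,rz,K,T=wrist('w1'); P=cloud(rz,K,T)
ok=(rz>0)&(P[...,2]>.03)&(P[...,2]<.05)&(np.hypot(P[...,0]-.502,P[...,1]-.012)<.05)
q=P[ok]; print(len(q), q.mean(0), cv2.minAreaRect((q[:,:2]*1000).astype(np.float32)))
"
```

```text
t: 2.1
tcp_pos: [0.5023, 0.011, 0.1393]
tool_rot: [0.313, 0.95, 0.0, -0.0]
force: [1.0, 0.1, 0.4]
finger_gap: 1.004
gripper_force: 0.0
2.1 [0.5023 0.011  0.1393] yaw 53.5
1025 [0.49863986 0.01376294 0.04266089] ((500.0587158203125, 12.56545639038086), (11.364282608032227, 43.433929443359375), 53.56061553955078)
```

View pics/w1.png

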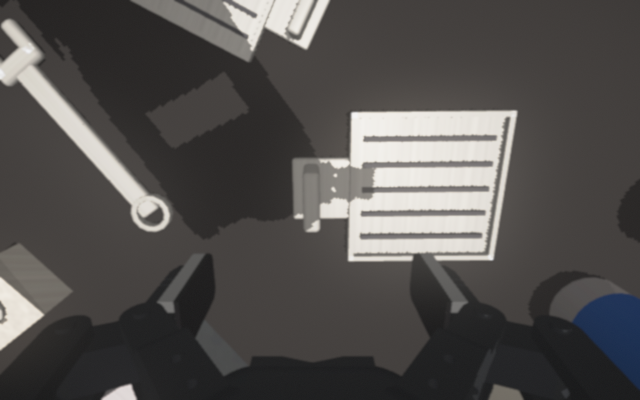

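The tab is at (0.500, 0.0126), 12x43 mm at 53.6° (around pixel (312,198)), and the fingers straddle it. I'll go down and grip.

```bash
python3 -m crank '[{"dp":[-0.06,0.05,-0.9],"angular":[0,0,0]},{"dp":[0,0,-0.9],"angular":[0,0,0]},{"dp":[0,0,-0.9],"angular":[0,0,0]},{"dp":[0,0,-0.85],"angular":[0,0,0]}]' 0 && python3 -m crank '[{"dp":[0,0,0],"angular":[0,0,0]},{"dp":[0,0,0],"angular":[0,0,0]},{"dp":[0,0,0],"angular":[0,0,0]},{"dp":[0,0,0],"angular":[0,0,0]},{"dp":[0,0,0],"angular":[0,0,0]},{"dp":[0,0,0],"angular":[0,0,0]},{"dp":[0,0,0],"angular":[0,0,0]}]' 1 25
```

```text
t: 2.55
tcp_pos: [0.4998, 0.0138, 0.0326]
tool_rot: [0.312, 0.95, -0.0, -0.0]
force: [0.1, 0.4, -0.5]
finger_gap: 0.995
gripper_force: 0.0
t: 3.25
tcp_pos: [0.5004, 0.0137, 0.035]
tool_rot: [0.312, 0.95, -0.0, 0.001]
force: [-0.6, -1.6, 4.9]
finger_gap: 0.131
gripper_force: 26.5
```

```bash
python3 -m crank '[{"dp":[0.02,0.3,0],"angular":[0,0,2.5]},{"dp":[0.04,0.5,0],"angular":[0,0,4]},{"dp":[0.04,0.5,0],"angular":[0,0,4]},{"dp":[0.04,0.5,0],"angular":[0,0,4]},{"dp":[0.04,0.5,0],"angular":[0,0,4]},{"dp":[0.04,0.5,0],"angular":[0,0,4]},{"dp":[0.04,0.5,0],"angular":[0,0,4]},{"dp":[0.04,0.5,0],"angular":[0,0,4]},{"dp":[0.04,0.5,0],"angular":[0,0,4]},{"dp":[0.04,0.5,0],"angular":[0,0,4]},{"dp":[0.04,0.5,0],"angular":[0,0,4]},{"dp":[0.04,0.5,0],"angular":[0,0,4]},{"dp":[0.04,0.5,0],"angular":[0,0,4]},{"dp":[0.04,0.5,0],"angular":[0,0,4]},{"dp":[0.04,0.5,0],"angular":[0,0,4]},{"dp":[0.04,0.5,0],"angular":[0,0,2.5]},{"dp":[0.03,0.4,0],"angular":[0,0,0]},{"dp":[0,0,0],"angular":[0,0,0]}]' 1 60
python3 - <<'E'
from h import *
from station import vision
r=vision.snapshot('top'); im=r['image']; cv2.imwrite('pics/top1.png',im)
cv2.imwrite('pics/c3.png',cv2.resize(im[165:275,175:340],None,fx=4,fy=4,interpolation=2))
E
```

```text
t: 5.05
tcp_pos: [0.5203, 0.2615, 0.0351]
tool_rot: [-0.213, 0.977, 0.0, 0.002]
force: [-0.3, 3.6, 5.9]
finger_gap: 0.125
gripper_force: 59.6
```

View pics/c3.png

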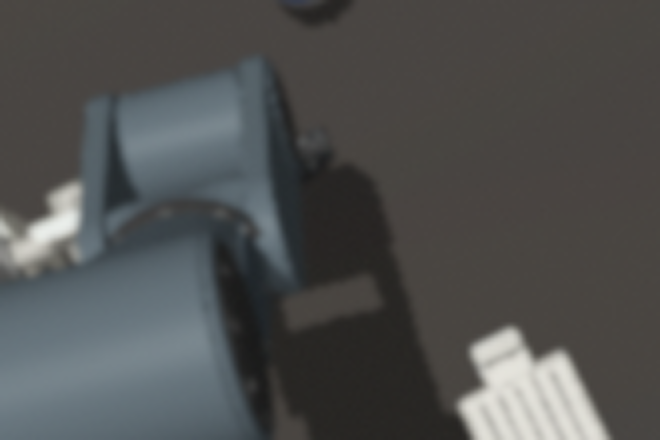

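The arm hides the tray from above, but the TCP is on target. I'll release, back away from the tap and check with the wrist camera.

```bash
python3 -m crank '[{"dp":[0,0,0],"angular":[0,0,0]},{"dp":[0,0,0],"angular":[0,0,0]},{"dp":[0,0,0],"angular":[0,0,0]},{"dp":[0,0,0],"angular":[0,0,0]},{"dp":[0,0,0.5],"angular":[0,0,0]},{"dp":[0,0,1],"angular":[0,0,0]},{"dp":[0.3,-0.7,1],"angular":[0,0,0]},{"dp":[0.3,-0.8,1],"angular":[0,0,0]},{"dp":[0.3,-0.8,1],"angular":[0,0,0]},{"dp":[0,0,0],"angular":[0,0,0]}]' 0
python3 - <<'E'
from h import *
im,rz,K,T=wrist('w2')
from station import vision
r=vision.snapshot('top'); im=r['image']
cv2.imwrite('pics/c4.png',np.hstack([cv2.resize(im[165:275,175:285],(400,400),interpolation=2),cv2.imread('pics/w2.png')[:,120:520]]))
E
```

```text
t: 6.1
tcp_pos: [0.551, 0.1887, 0.1743]
tool_rot: [-0.211, 0.977, -0.001, 0.006]
force: [1.2, 0.1, 1.4]
finger_gap: 1.0
gripper_force: 0.0
6.1 [0.551  0.1887 0.1743] yaw 114.4
```

View pics/c4.png

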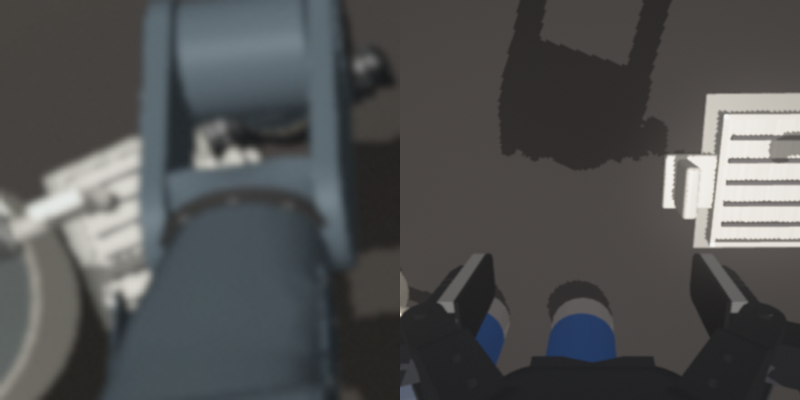

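The wrist view (right half) shows the tray on the mat. Mat corners on the tab side are at (707,94) and (695,247), and the plate corners are at (722,112) and (708,242), so there is a slight lateral offset. I'll compute it.

```bash
python3 - <<'E'
from h import *
d=np.load('w2.npz');im,rz,K,T=[d[k] for k in('image','range_z','mtx','pose')]
o=np.array([-280,0])
m=cast(np.array([(707,94),(695,247)])+o,K,T,0)[:,:2]; t=cast(np.array([(722,112),(708,242)])+o,K,T,.008)[:,:2]
A=lambda v:np.degrees(np.arctan2(v[1],v[0]))
for n,p,h in(('mat',m,.072),('tray',t,.06)):
    e=p[1]-p[0]; L=np.linalg.norm(e); e/=L; nrm=np.array([-e[1],e[0]]); 
    if nrm[1]<0:nrm=-nrm
    print(n,L,A(nrm),p.mean(0)+h*nrm)
E
```

```text
mat 0.14364491098241797 115.61070841235855 [0.47856091 0.34461385]
tray 0.12000435136179138 114.73120304246893 [0.48268284 0.34468426]
```

The tray is within about 4 mm and 1°, so step 1 is met. Next is the key.

```bash
python3 -m crank '[{"dp":[-0.29,-0.97,0],"angular":[0,0,-1.63]},{"dp":[-0.29,-0.97,0],"angular":[0,0,-1.63]},{"dp":[-0.29,-0.97,0],"angular":[0,0,-1.63]},{"dp":[-0.29,-0.97,0],"angular":[0,0,-1.63]},{"dp":[-0.29,-0.97,0],"angular":[0,0,-1.63]},{"dp":[-0.29,-0.97,0],"angular":[0,0,-1.63]},{"dp":[-0.29,-0.97,0],"angular":[0,0,-1.63]},{"dp":[-0.29,-0.97,0],"angular":[0,0,-1.63]},{"dp":[-0.29,-0.97,0],"angular":[0,0,-1.63]},{"dp":[-0.29,-0.97,0],"angular":[0,0,-1.63]},{"dp":[-0.29,-0.97,0],"angular":[0,0,-1.63]},{"dp":[-0.29,-0.97,0],"angular":[0,0,-1.63]},{"dp":[-0.29,-0.97,0],"angular":[0,0,-1.63]},{"dp":[-0.29,-0.97,0],"angular":[0,0,-1.63]},{"dp":[-0.29,-0.97,0],"angular":[0,0,-1.63]},{"dp":[0,0,0],"angular":[0,0,0]},{"dp":[0,0,0],"angular":[0,0,0]}]' 0
python3 - <<'E'
from h import *
from station import sense
im,rz,K,T=wrist('w3'); P=cloud(rz,K,T); print(sense()['q'].round(2))
for z0,z1 in((.07,.09),(.078,.09),):
    ok=(rz>0)&(P[...,2]>z0)&(P[...,2]<z1)&(np.hypot(P[...,0]-.42,P[...,1]+.249)<.035)
    q=P[ok]; print(len(q), q.mean(0), cv2.minAreaRect((q[:,:2]*1000).astype(np.float32)))
E
```

```text
t: 7.9
tcp_pos: [0.4153, -0.2445, 0.1678]
tool_rot: [-0.001, 1.0, 0.001, -0.001]
force: [-0.8, 0.1, -0.6]
finger_gap: 0.997
gripper_force: 0.0
7.9 [ 0.4153 -0.2445  0.1678] yaw 90.1
[-0.76  0.47  1.86  0.    0.82 -2.34]
789 [ 0.418438   -0.24947802  0.08219879] ((420.21295166015625, -249.62489318847656), (35.45953369140625, 9.977381706237793), 1.9820698499679565)
735 [ 0.41937831 -0.24951119  0.08279107] ((420.2835388183594, -249.636474609375), (35.317718505859375, 9.953606605529785), 1.8832792043685913)
```

View pics/w3.png

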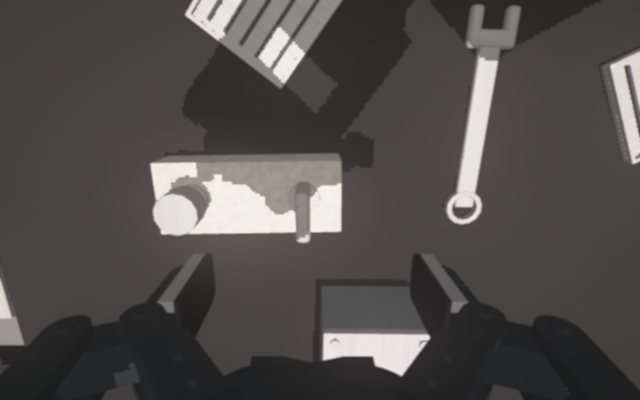

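The square bow is at pixel (303,215), i.e. (0.4202, -0.2496), and the round knob at (180,212) is clear of the finger. I'll descend and grip.

```bash
python3 -m crank '[{"dp":[0.16,-0.17,0],"angular":[0,0,0.8]},{"dp":[0,0,-0.8],"angular":[0,0,0]},{"dp":[0,0,-0.8],"angular":[0,0,0]},{"dp":[0,0,-0.8],"angular":[0,0,0]},{"dp":[0,0,-0.9],"angular":[0,0,0]},{"dp":[0,0,0],"angular":[0,0,0]}]' 0 && python3 -m crank '[{"dp":[0,0,0],"angular":[0,0,0]},{"dp":[0,0,0],"angular":[0,0,0]},{"dp":[0,0,0],"angular":[0,0,0]},{"dp":[0,0,0],"angular":[0,0,0]},{"dp":[0,0,0],"angular":[0,0,0]},{"dp":[0,0,0],"angular":[0,0,0]},{"dp":[0,0,0],"angular":[0,0,0]}]' 1 60
```

```text
t: 8.55
tcp_pos: [0.4199, -0.2485, 0.0672]
tool_rot: [-0.009, 1.0, 0.002, -0.002]
force: [-0.4, 0.3, 0.6]
finger_gap: 1.002
gripper_force: 0.0
t: 9.25
tcp_pos: [0.4212, -0.2511, 0.0706]
tool_rot: [-0.008, 1.0, -0.0, 0.001]
force: [-0.1, 0.1, 6.9]
finger_gap: 0.107
gripper_force: 59.1
```

```bash
python3 -m crank '[{"dp":[0,0,0.4],"angular":[0,0,0]},{"dp":[0,0,0.8],"angular":[0,0,0]},{"dp":[0,0,0.8],"angular":[0,0,0]},{"dp":[0,0,0.8],"angular":[0,0,0]},{"dp":[0.3,0.1,0.4],"angular":[0,0,0]},{"dp":[0.7,0.15,0],"angular":[0,0,0]},{"dp":[0.7,0.15,0],"angular":[0,0,0]},{"dp":[0.7,0.15,0],"angular":[0,0,0]},{"dp":[0.7,0.15,0],"angular":[0,0,0]},{"dp":[0.7,0.15,0],"angular":[0,0,0]},{"dp":[0.7,0.15,0],"angular":[0,0,0]},{"dp":[0,0,0],"angular":[0,0,0]},{"dp":[0,0,0],"angular":[0,0,0]}]' 1 60
python3 - <<'E'
from h import *
im,rz,K,T=wrist('w4')
E
```

```text
t: 10.55
tcp_pos: [0.5553, -0.2204, 0.1659]
tool_rot: [-0.009, 1.0, 0.0, -0.001]
force: [0.0, -0.5, -0.4]
finger_gap: 0.108
gripper_force: 58.9
10.55 [ 0.5553 -0.2204  0.1659] yaw 91.0
```

View pics/w4.png

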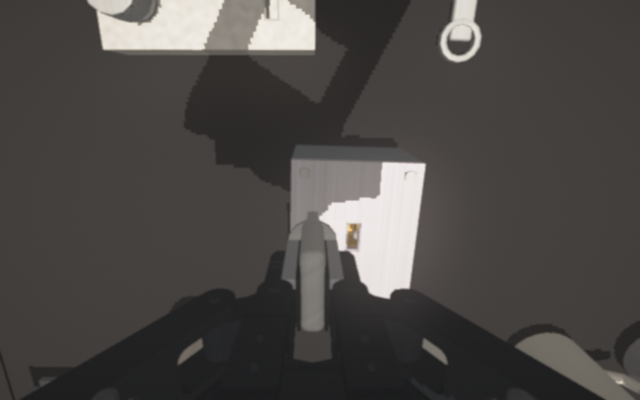

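Keyhole at pixel (353,236) on the aluminium top, with the key in the fingers around (313,270). I'll measure the keyhole, and check the bow and its tilt in hand.

```bash
python3 - <<'E'
from h import *
d=np.load('w4.npz');im,rz,K,T=[d[k] for k in('image','range_z','mtx','pose')]; P=cloud(rz,K,T)
h=cv2.cvtColor(im,cv2.COLOR_BGR2HSV)
reg=np.zeros(rz.shape,bool); reg[215:258,336:372]=1
m=reg&((im.max(2)<150)|(h[...,1]>70)); 
m=cv2.morphologyEx(m.astype(np.uint8),cv2.MORPH_OPEN,np.ones((2,2)))
c=rect(m); print('px',c.min(0),c.max(0))
w=cast(c+0.0,K,T,.07); print(cv2.minAreaRect((w[:,:2]*1000).astype(np.float32)))
top=(rz>0)&(P[...,2]>.06)&(P[...,2]<.08)&(np.abs(P[...,0]-.577)<.07)&(np.abs(P[...,1]+.188)<.06)
q=P[top]; print('lockz',np.median(q[:,2]), q.min(0),q.max(0))
# key in hand
ok=(rz>0)&(P[...,2]>.09); ok[:, :300]=0; ok[:,327:]=0; ok[:205]=0; ok[335:]=0
v,u=np.nonzero(ok); q=P[ok]; 
for r0 in range(210,336,10):
    s=(v>=r0)&(v<r0+10)
    if s.sum(): print(r0,np.median(q[s],0).round(4),s.sum(), q[s][:,1].min().round(4),q[s][:,1].max().round(4))
# slot crop
cv2.imwrite('pics/c5.png',cv2.resize(im[200:340,270:390],None,fx=4,fy=4,interpolation=0))
E
```

```text
px [348 225] [359 249]
((578.4605712890625, -189.1857147216797), (7.278506755828857, 18.77288818359375), 89.97502899169922)
lockz 0.06944994375143383 [ 0.52273959 -0.2339098   0.06002174] [ 0.62801449 -0.14365495  0.0731718 ]
210 [ 0.5459 -0.2191  0.1147] 84 -0.2219 -0.2162
220 [ 0.5376 -0.219   0.1485] 249 -0.2255 -0.2121
230 [ 0.5374 -0.219   0.1598] 266 -0.2254 -0.212
240 [ 0.5374 -0.219   0.1701] 269 -0.2247 -0.213
250 [ 0.5386 -0.219   0.1772] 268 -0.2241 -0.2134
260 [ 0.5422 -0.219   0.1784] 267 -0.2239 -0.2138
270 [ 0.546  -0.2189  0.1786] 270 -0.2238 -0.2141
280 [ 0.5503 -0.2188  0.1785] 268 -0.2237 -0.2142
290 [ 0.5548 -0.2187  0.1784] 268 -0.2236 -0.2141
300 [ 0.5593 -0.2187  0.1784] 269 -0.2235 -0.2139
310 [ 0.5637 -0.2186  0.1785] 269 -0.2235 -0.2138
320 [ 0.5685 -0.2185  0.1784] 250 -0.2235 -0.2137
330 [ 0.5715 -0.2184  0.1781] 17 -0.2234 -0.2136
```

View pics/c5.png

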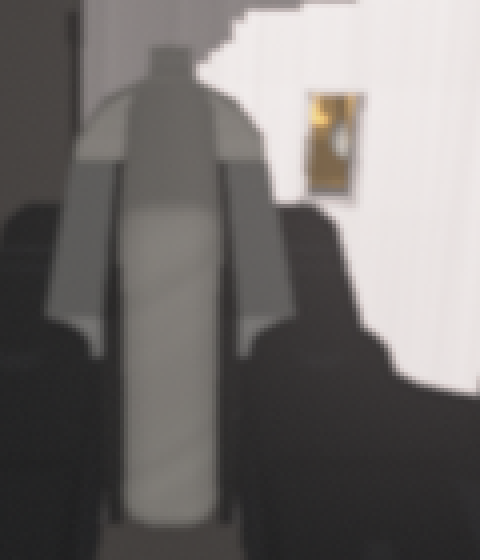

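In hand, the bow is centred at (0.5554, -0.2188), with its top at 0.1785, so the tip is at 0.1045; it is upright. The keyhole is at (0.5785, -0.1892). I'll align, then enter gently.

```bash
python3 -m crank '[{"dp":[0.39,0.49,0],"angular":[0,0,-0.5]},{"dp":[0.38,0.5,0],"angular":[0,0,-0.5]},{"dp":[0,0,-0.4],"angular":[0,0,0]},{"dp":[0,0,-0.4],"angular":[0,0,0]},{"dp":[0,0,0],"angular":[0,0,0]},{"dp":[0,0,0],"angular":[0,0,0]}]' 1 80; python3 - <<'E'
from h import *
im,rz,K,T=wrist('w5'); P=cloud(rz,K,T)
ok=(rz>0)&(P[...,2]>.14); ok[:, :300]=0; ok[:,327:]=0; ok[:255]=0; ok[335:]=0
q=P[ok]; print(np.median(q,0), q[:,0].min())
E
```

```text
t: 11.2
tcp_pos: [0.5777, -0.1916, 0.1408]
tool_rot: [0.001, 1.0, 0.0, -0.001]
force: [-1.1, -0.1, -0.9]
finger_gap: 0.105
gripper_force: 81.8
11.2 [ 0.5777 -0.1916  0.1408] yaw 89.9
[ 0.57572641 -0.18992927  0.15336401] 0.5602905012568608
```

```bash
python3 -m crank '[{"dp":[0.02,0.02,-0.1],"angular":[0,0,0]},{"dp":[0,0,-0.15],"angular":[0,0,0]},{"dp":[0,0,-0.15],"angular":[0,0,0]},{"dp":[0,0,-0.1],"angular":[0,0,0]},{"dp":[0,0,0],"angular":[0,0,0]}]'; python3 -m crank '[{"dp":[0,0,-0.1],"angular":[0,0,0]},{"dp":[0,0,-0.1],"angular":[0,0,0]},{"dp":[0,0,0],"angular":[0,0,0]}]'
```

```text
t: 11.75
tcp_pos: [0.5792, -0.1903, 0.1262]
tool_rot: [0.0, 1.0, 0.0, -0.001]
force: [-0.6, -0.0, -0.6]
finger_gap: 0.104
gripper_force: 81.8
t: 12.05
tcp_pos: [0.5792, -0.1903, 0.1203]
tool_rot: [0.001, 1.0, 0.0, -0.0]
force: [-0.4, 0.1, 0.9]
finger_gap: 0.105
gripper_force: 81.8
```

The key is in 11 mm with no load. Next are the pins, with small wiggles.

```bash
python3 -m crank '[{"dp":[0,0,-0.1],"angular":[0,0,1.5]},{"dp":[0,0,-0.08],"angular":[0,0,-3]},{"dp":[0,0,-0.08],"angular":[0,0,3]},{"dp":[0,0,-0.08],"angular":[0,0,-3]},{"dp":[0,0,0],"angular":[0,0,1.5]}]';  python3 -m crank '[{"dp":[0,0,-0.08],"angular":[0,0,1.5]},{"dp":[0,0,-0.06],"angular":[0,0,-3]},{"dp":[0,0,0],"angular":[0,0,1.5]}]'
```

```text
t: 12.55
tcp_pos: [0.5798, -0.1908, 0.1117]
tool_rot: [0.0, 1.0, -0.0, 0.001]
force: [-1.0, -0.9, 3.6]
finger_gap: 0.103
gripper_force: 82.7
t: 12.85
tcp_pos: [0.5797, -0.1908, 0.1067]
tool_rot: [-0.001, 1.0, -0.0, 0.0]
force: [-1.2, -0.4, 2.4]
finger_gap: 0.1
gripper_force: 82.8
```

```bash
python3 -m crank '[{"dp":[0,0,-0.05],"angular":[0,0,1.5]},{"dp":[0,0,-0.05],"angular":[0,0,-3]},{"dp":[0,0,-0.05],"angular":[0,0,1.5]},{"dp":[0,0,0],"angular":[0,0,0]}]'; python3 - <<'E'
from h import *
from station import sense
im,rz,K,T=wrist('w6'); P=cloud(rz,K,T)
ok=(rz>0)&(P[...,2]>.1); ok[:, :300]=0; ok[:,327:]=0; ok[:255]=0; ok[335:]=0
q=P[ok]; print(np.median(q,0), q[:,0].min(), sense()['ft_torque'])
E
```

```text
t: 13.25
tcp_pos: [0.58, -0.1909, 0.1066]
tool_rot: [-0.001, 1.0, -0.001, 0.001]
force: [-7.2, 1.7, 27.4]
finger_gap: 0.102
gripper_force: 86.4
13.25 [ 0.58   -0.1909  0.1066] yaw 90.1
[ 0.57794086 -0.18928073  0.11921201] 0.5625584531343707 [ 0.3511812   1.29276987 -0.1327229 ]
```

The bow top is at 0.119, so the tip is at about 0.045 and the key is home; the 27 N is the collar on the switch. I'll ease off a little, then turn clockwise.

```bash
python3 -m crank '[{"dp":[-0.03,0,0.04],"angular":[0,0,0]},{"dp":[0,0,0],"angular":[0,0,0]}]' 1 100; python3 -m crank '[{"dp":[0,0,0],"angular":[0,0,-5]},{"dp":[0,0,0],"angular":[0,0,-5]},{"dp":[0,0,0],"angular":[0,0,-5]},{"dp":[0,0,0],"angular":[0,0,-5]},{"dp":[0,0,0],"angular":[0,0,0]}]'
```

```text
t: 13.5
tcp_pos: [0.5799, -0.1909, 0.1067]
tool_rot: [-0.001, 1.0, -0.001, 0.002]
force: [-4.1, 1.7, 19.6]
finger_gap: 0.095
gripper_force: 98.3
t: 14.0
tcp_pos: [0.5798, -0.191, 0.1067]
tool_rot: [0.173, 0.985, -0.001, 0.002]
force: [-3.0, 1.6, 20.0]
finger_gap: 0.099
gripper_force: 98.6
```

Turning freely. I'll continue to near the stop.

```bash
python3 -m crank '[{"dp":[0,0,0],"angular":[0,0,-6]},{"dp":[0,0,0],"angular":[0,0,-6]},{"dp":[0,0,0],"angular":[0,0,-6]},{"dp":[0,0,0],"angular":[0,0,-6]},{"dp":[0,0,0],"angular":[0,0,-6]},{"dp":[0,0,0],"angular":[0,0,-6]},{"dp":[0,0,0],"angular":[0,0,-6]},{"dp":[0,0,0],"angular":[0,0,-6]},{"dp":[0,0,0],"angular":[0,0,-6]},{"dp":[0,0,0],"angular":[0,0,-6]},{"dp":[0,0,0],"angular":[0,0,-6]},{"dp":[0,0,0],"angular":[0,0,-3]},{"dp":[0,0,0],"angular":[0,0,0]},{"dp":[0,0,0],"angular":[0,0,0]},{"dp":[0,0,0],"angular":[0,0,0]}]'; python3 - <<'E'
from h import *
from station import sense
im,rz,K,T=wrist('w7'); P=cloud(rz,K,T); print(sense()['ft_torque'])
ok=(rz>0)&(P[...,2]>.112)&(P[...,2]<.128); ok[:, :300]=0; ok[:,327:]=0; ok[:255]=0; ok[335:]=0
q=P[ok]; print(np.median(q,0), cv2.minAreaRect((q[:,:2]*1000).astype(np.float32)))
E
```

```text
t: 15.5
tcp_pos: [0.5793, -0.1913, 0.1067]
tool_rot: [0.7, 0.714, -0.0, 0.002]
force: [-3.6, 0.0, 20.1]
finger_gap: 0.103
gripper_force: 98.6
15.5 [ 0.5793 -0.1913  0.1067] yaw 1.2
[0.08742588 0.97276478 0.08305967]
[ 0.57914075 -0.18837884  0.11930045] ((579.317138671875, -190.1895294189453), (10.107821464538574, 34.301727294921875), 1.3303567171096802)
```

```bash
python3 -m crank '[{"dp":[0,0,0],"angular":[0,0,-2]},{"dp":[0,0,0],"angular":[0,0,-2]},{"dp":[0,0,0],"angular":[0,0,0]},{"dp":[0,0,0],"angular":[0,0,0]},{"dp":[0,0,0],"angular":[0,0,0]},{"dp":[0,0,0],"angular":[0,0,0]},{"dp":[0,0,0],"angular":[0,0,0]},{"dp":[0,0,0],"angular":[0,0,0]},{"dp":[0,0,0],"angular":[0,0,0]}]'; python3 - <<'E'
from h import *
from station import sense,vision
im,rz,K,T=wrist('w8'); P=cloud(rz,K,T); print(sense()['ft_torque'])
ok=(rz>0)&(P[...,2]>.112)&(P[...,2]<.128); ok[:, :300]=0; ok[:,327:]=0; ok[:255]=0; ok[335:]=0
q=P[ok]; print(np.median(q,0), cv2.minAreaRect((q[:,:2]*1000).astype(np.float32)))
i=vision.snapshot('top')['image']; cv2.imwrite('pics/top9.png',np.hstack([cv2.resize(i[165:275,175:285],(400,400)),im[:,120:520]]))
E
```

```text
t: 16.45
tcp_pos: [0.5793, -0.1913, 0.1067]
tool_rot: [0.724, 0.69, -0.0, 0.002]
force: [-4.5, 0.5, 19.8]
finger_gap: 0.103
gripper_force: 98.6
16.45 [ 0.5793 -0.1913  0.1067] yaw -2.8
[0.09815507 1.00158143 0.19622483]
[ 0.57919422 -0.18825353  0.11931077] ((579.2618408203125, -190.30760192871094), (34.48808670043945, 10.089213371276855), 87.31058502197266)
```

View pics/top9.png

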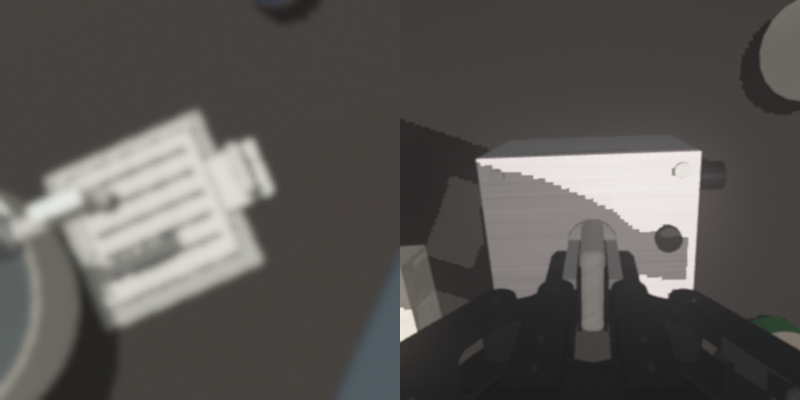

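Left half: the tray is centred and square on the mat. Right half: the key is home at about (593,270) in the crop and turned about 92°, still gripped. Handing in.

```bash
python3 -c "
from station import order
print(order.sign_off())"
```

```text
the job is handed in; nothing more can be done
None
```

The job is handed in at about 16.5 s; no verdict came back. By my measurements the tray lies within about 4 mm and 1° of centred and square under the spout and is released. The square-bow key is fully home, turned about 92° clockwise and still gripped.

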